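# Open the child-safe match drawer with its release pin

## Robot

A 6-joint arm with a two-finger parallel gripper is mounted at the origin on a cart in front of the work surface, level with it; the furniture and walls round the work are solid. World frame = base frame: x ahead of the robot, y to its left, z up, the work surface at z = 0. Lengths are in m, angles in degrees, forces in N, time in s.
With the tool pointing down it reaches from about 0.425 to 0.925 m from the base axis. Payload 12.5 kg.
Tool frame: the origin (TCP) lies midway between the tips of the shut fingers; the grasp point (between the pads) lies 19 mm behind it; z points along the fingers, y is the line along which they close (so a half turn about z gives the same grasp; the last joint's range is limited). The gripper opens to 85 mm and grips with 20 to 120 N. Pads are 22 mm wide; open, the fingers measure 114 mm over their backs; the gripper's body (76 mm by 85 mm) begins 54 mm behind the grasp point. The pads swing forward as they close: fully open they stand 13 mm farther back than shut.
Start: joints at [-74.061, 28.126, 89.318, -0, 62.55, -6.05], TCP at [0.234, -0.58, 0.231] pointing down, gripper open.
Joint ranges: [-177.58, 177.58], [-47.91, 125.51], [2.72, 160], [-65.01, 245.01], [3.68, 167.84], [-153.87, 153.87]. Speed limits (degrees/s): [127.2, 127.2, 159.86, 180, 180, 180].

## Interface

Orientations are given as a 3x3 rotation matrix whose columns are the frame's x, y, z axes.
In Python, from workcell import ctrl gives the robot as it stands.
- The arm moves only by the tool arm_command, never from a script. Its argument "plan" is a list of rows, each a list of 3 entries, a list of its own where there are three numbers: the shift along the tool's x, y, z in m, then the turn about the tool's z in degrees, then the opening, from -1 (shut) to 1 (fully open). A call has 1 to 12 rows; each row is the pose to reach, as a shift and turn from the pose commanded when the call began, along the tool's axes at that moment; what a row does not reach only later rows make up. A row lasts 1/10 s, in which the tool goes at most 50 mm and 8.59 degrees, less where a joint would pass 70% of its speed; a pose out of reach is approached as far as the arm can. A call with a gripper value outside its range is refused whole. The fingers move at their own pace and stop on an object; the grip force is fixed at half the most. Time passes only in rows, so rows that repeat a pose let the fingers close. It gives the time, the measured TCP pose, the force, the opening and the grip force at its end, in the units of the state.
- ctrl.get_obs(): the state, without advancing time (a new reading comes with each control period).
- ctrl.capture(name): name is "scene" or "top" or "wrist"; returns the picture (400x640x3 uint8, red, green, blue); there is no depth.
- ctrl.camera_info(name): a dict with "K" (3x3 intrinsics, pixels), "R" (3x3) and "t" (3): a world point X has camera coordinates R X + t. Camera axes: x right, y down, z forward; pixel columns grow to the right and rows downward; lengths in m; the calibration is good to about 2 mm. A picture is of the moment at which its call begins: read the wrist's pose just before it. camera_info takes no time and is no camera call; for the wrist camera it gives the pose at the moment of the call.
- ctrl.sign_off(): hands the job in; it is judged then, once.
Trained networks look in the newest picture that a camera, given by its name, has taken for a name from the list of things; names that differ only in an ending like _2 or _b are one class to them, and where a whole thing is asked for, a point or a joint stands for the part that bears it (a point fixed in the world has none). Each returns a list of dicts, best first, with "confidence" (0 to 1); they miss things now and then, are a little off and sometimes report something else, mostly with a low value. They report only what shows in the picture. A call takes as long as a camera call.
- ctrl.find_in(target, camera): "bbox" ([left, top, right, bottom] in pixels, round what is visible of it).
- ctrl.silhouettes(target, camera): "pixels" (400x640 bool, what is visible of it) and "bbox" ([left, top, right, bottom] in pixels, round what is visible of it).
- ctrl.landmark_of(target, camera): "xy" ([column, row] in pixels: a listed point, or the origin of a listed thing).
The state is a dict: "clock": time; "joints": joint angles; "qvel": joint speeds; "effort": joint torques, N m; "tool_pos": TCP position; "ee_rot": TCP orientation; "force": force on the tool from outside, world axes, zero at the start; "wrist_torque": the same for the moment, N m; "finger_gap": finger opening in m; "finger_force": force on a finger pad.
Only numpy, scipy, OpenCV 4.12 (cv2) and the standard library are available. Lean on these libraries where they do the work, as an engineer would, in place of code of your own. Each camera call takes 0.05 s, during which the arm holds its last target. There are 200 camera calls.

## Task

The drawer of the child-safe match box is locked. Take the release pin from its wooden stand, reach through the slot in the top of the box with it, feel gently for the opening in the shutter underneath and press the hidden latch through it until the drawer springs open; then put the pin fully back, upright, in its stand. Do not push hard on the box, and leave the other things on the board where they are.

Things in the scene. Friction and masses are not known exactly. Their poses are not given: they have to be found in the camera images.
- case: the match box: a white steel case fixed to the board, 140 (x) x 110 (y) x 90 mm high; origin at the centre of its underside, on the board; its front, with the drawer and its steel finger lip, faces its -x; z up. The latch is reached only through the slot in the top. The case and all in it (shutter, latch, drawer) bear at most 20 N.
- slot (a point): centre of the slot's mouth on the case's top face, axes as the case's: slot 52 mm long along x (front to back), 10 mm wide along y, 3 mm chamfer, top plate 8 mm thick, open space beneath it down to the shutter
- shutter_mid (a point): on the upper face of the 6 mm thick hidden shutter, 18 mm under the slot's centre. One opening goes through the shutter, 8.2 mm long in x, wider than the slot in y; its centre is anywhere from -20 to +20 mm in x of this point, unmeasured: find it by feel. The shutter stays put sideways; downward it yields on a spring, 1.2 N at first, 1.2 N/mm more, to a hard stop at 6 mm
- pad_mid (a point): on the latch pad at rest, 32 mm under the slot's centre; the pad is 64 mm long in x, so the shutter's opening is always over it. Its spring needs 2 N at first, 0.5 N/mm more; about 5 mm down (5 to 7 N with friction) it frees the drawer; a hard stop comes 14 mm down (9 N), so press 8 to 12 mm. Let go, it springs back. The point does not move with the pad.
- drawer (a joint): how far the spring drawer stands out of the case's front, m: 0 shut and locked, about 0.05 when it has sprung open (it moves towards the case's -x). It stays open.
- pin_grip (a point): centre of the release pin's handle; pin axes, z up along the pin. Loose, 60 g: black square handle 14 x 14 mm and 50 mm tall (sides along the pin's x and y), steel collar 20 mm across and 3 mm thick below it, then a straight round steel rod 6 mm thick, 62 mm long. This point is 90 mm above the tip, 25 mm above the handle's lower end.
- pin_tip (a point): the free lower end of the pin's rod, on its axis; flat with a 0.8 mm chamfer.
- stand_hole (a point): centre of the hole's mouth on top of the wooden pin stand, a block 56 x 56 x 70 mm fixed to the board. Hole 9 mm in diameter, upright, 66 mm deep, with a 3 mm chamfer. With the pin home its collar rests on the stand, its tip 62 mm below this point.
- salt: salt shaker, loose, 44 mm across, 90 mm tall; origin at the centre of its underside; a bystander
- tin: small food tin, loose, 58 mm across, 72 mm tall; origin at the centre of its underside; a bystander
- spice: spice jar, loose, 45 mm across, 106 mm tall; origin at the centre of its underside; a bystander
- bulb: garlic bulb, loose, about 52 mm; origin at the centre of its underside; a bystander
- glass: shot glass, loose, 49 mm across, 62 mm tall, upside down; origin at the centre of its underside; a bystander
- sardines: flat sardine tin, loose, 63 x 105 x 26 mm; origin at the centre of its underside; a bystander

How it is judged:
By the outcome, as a careful person would: the job done as asked, in the order asked, and still so for the second after the job is handed in, with the robot touching nothing.
It also fails if it takes over 51 s, if anything falls off the work surface, if the arm or the gripper's body presses on something with over 40 N, if the wrist force passes 120 N, or if a joint passes its speed limit or range.

## Working session

There is one attempt and no reset: what is moved stays moved. The work goes in short steps, Python scripts to look and compute and a tool call to move; the robot and the scene stay as the last step left them, time stands still between calls to the robot, and variables do not carry over. Pictures are saved under pics/ and viewed, at most 10 in all, crops included, and the job is handed in when it is done.

Besides the shell and the picture viewer there is one more tool, called after "Call:" as name(argument=value, ...), one argument or row to a line, values as JSON. arm_command: Moves the arm, as the interface text tells. Its arguments: {"type":"object","properties":{"plan":{"type":"array"}},"required":["plan"]}

```bash
mkdir -p pics
cat > h.py <<'E'
import numpy as np, cv2
from workcell import ctrl
def ray(cam,uv):
    i=ctrl.camera_info(cam);K,R,t=[np.array(i[k],float) for k in("K","R","t")]
    return -R.T@t, R.T@np.linalg.inv(K)@np.array([uv[0],uv[1],1.])
def onz(cam,uv,z):
    c,d=ray(cam,uv);return c+d*(z-c[2])/d[2]
def tri(obs):
    A=np.zeros((3,3));b=np.zeros(3)
    for c,d in obs:
        d=d/np.linalg.norm(d);P=np.eye(3)-np.outer(d,d);A+=P;b+=P@c
    return np.linalg.solve(A,b)
def proj(cam,X):
    i=ctrl.camera_info(cam);p=np.array(i["K"])@(np.array(i["R"])@np.array(X)+np.array(i["t"]));return p[:2]/p[2]
E
python3 - <<'E'
from h import *
np.set_printoptions(precision=4,suppress=True)
o=ctrl.get_obs();print(o["tool_pos"],o["ee_rot"],o["clock"],o["finger_gap"])
for c in("scene","top"):
    im=ctrl.capture(c);cv2.imwrite(f"pics/{c}0.png",im[:,:,::-1])
    print(c,ray(c,(320,200)))
z=dict(slot=.09,pin_grip=.098,stand_hole=.07,case=0,salt=0,tin=0,spice=0,bulb=0,glass=0,sardines=0)
for n in z:
    ob=[]
    for c in("scene","top"):
        l=ctrl.landmark_of(n,c)
        if l: 
            print(n,c,np.round(l[0]["xy"],1),round(l[0]["confidence"],2),onz(c,l[0]["xy"],z[n])); ob.append(ray(c,l[0]["xy"]))
    if len(ob)==2:print("   tri",tri(ob))
E
```

```text
[ 0.234  -0.5793  0.2307] [[ 0.9272  0.3745 -0.0003]
 [ 0.3745 -0.9272  0.0011]
 [ 0.0001 -0.0011 -1.    ]] 0.0 0.08573773715473154
scene (array([ 0.2413, -0.4702,  0.717 ]), array([ 0.454 ,  0.5387, -0.7099]))
top (array([ 0.5161, -0.0197,  0.9355]), array([ 0.1279, -0.0133, -0.992 ]))
slot top [257.7 200.5] 0.89 [0.6204 0.1083 0.09  ]
pin_grip scene [379.8 275.2] 0.73 [ 0.6077 -0.1841  0.098 ]
pin_grip top [393.6 210.5] 0.54 [ 0.6047 -0.1949  0.098 ]
   tri [ 0.6018 -0.191   0.1109]
stand_hole scene [428.6 245. ] 0.71 [ 0.7339 -0.1766  0.07  ]
stand_hole top [390.6 214.7] 0.85 [ 0.5978 -0.1938  0.07  ]
   tri [ 0.6161 -0.2018  0.1797]
case scene [274.8 209.1] 0.84 [0.6119 0.1092 0.    ]
case top [262.2 202.8] 0.68 [0.6261 0.1105 0.    ]
   tri [ 0.6224  0.1149 -0.0105]
salt scene [403.9 218.3] 0.89 [ 0.7996 -0.0677 -0.    ]
salt top [339.  137.3] 0.63 [ 0.799  -0.0769  0.    ]
   tri [ 0.7937 -0.0748  0.0107]
tin scene [370.6 184. ] 0.9 [0.8147 0.0454 0.    ]
tin top [292.8 134.4] 0.89 [0.8033 0.0409 0.    ]
   tri [0.8024 0.0384 0.0118]
spice scene [430.  245.3] 0.58 [ 0.7887 -0.147   0.    ]
spice top [370.4 143.9] 0.63 [ 0.7839 -0.1572  0.    ]
   tri [ 0.7786 -0.1542  0.0149]
bulb scene [344.2 239.3] 0.85 [ 0.6702 -0.0362  0.    ]
bulb top [325.3 188. ] 0.88 [ 0.6672 -0.0448  0.    ]
   tri [ 0.6643 -0.0438  0.0116]
glass scene [294.1 268.5] 0.64 [ 0.5539 -0.0329  0.    ]
glass top [322.4 235.6] 0.71 [ 0.549  -0.0402  0.    ]
   tri [ 0.5487 -0.04    0.0117]
sardines scene [246.3 301.3] 0.9 [ 0.4485 -0.0384  0.    ]
sardines top [324.8 279.8] 0.57 [ 0.4436 -0.0483  0.    ]
   tri [ 0.4444 -0.0477  0.0151]
```

Run:
```python
import cv2,numpy as np
a=cv2.imread("pics/top0.png");b=cv2.imread("pics/scene0.png")
c=cv2.resize(a[130:260,190:430],None,fx=3.3,fy=3.3,interpolation=2)
cv2.imwrite("pics/topc.png",c)
d=cv2.resize(b[120:340,180:480],None,fx=2.6,fy=2.6,interpolation=2)
cv2.imwrite("pics/scenec.png",d)
```

```text
(no output)
```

View pics/topc.png

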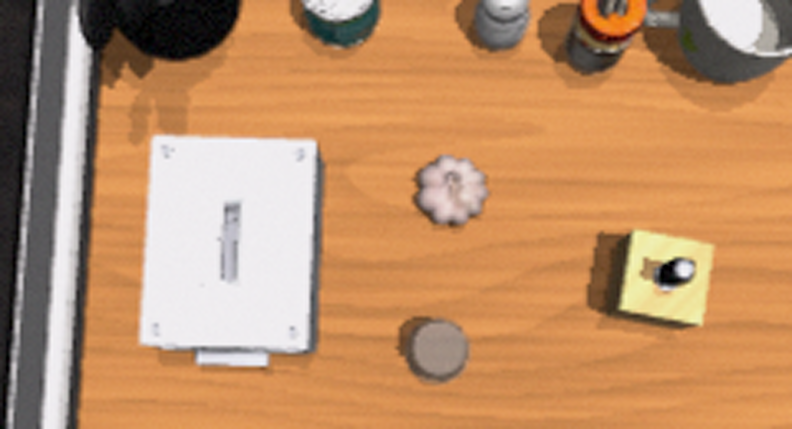

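View pics/scenec.png

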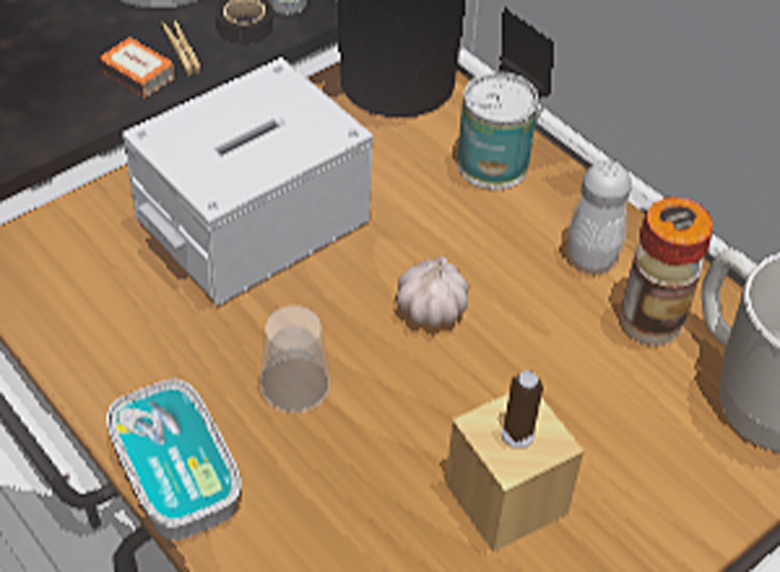

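The overview shows the case on the left, with its slot centred at about (260,203) in the top picture. The stand, with the pin upright in it, is at about (393,213) and turned roughly -10°. The way between the two runs near the bulb and the glass. Next I move above the stand for a wrist view.

Call:
arm_command(
  plan=[
    [[0.045,-0.021,-0.002],0,1],
    [[0.09,-0.042,-0.004],0,1],
    [[0.135,-0.063,-0.006],0,1],
    [[0.18,-0.084,-0.008],0,1],
    [[0.225,-0.105,-0.01],0,1],
    [[0.27,-0.126,-0.012],0,1],
    [[0.315,-0.147,-0.015],0,1],
    [[0.36,-0.168,-0.018],0,1],
    [[0.4,-0.187,-0.02],0,1],
    [[0.44,-0.205,-0.02],0,1],
    [[0.44,-0.205,-0.02],0,1],
    [[0.44,-0.205,-0.02],0,1],
  ],
)

```text
clock: 2.3
tool_pos: [0.5656, -0.2239, 0.2511]
ee_rot: [[0.926, 0.376, -0.0], [0.376, -0.926, -0.0], [-0.0, -0.0, -1.0]]
force: [-1.8, 0.0, -0.9]
finger_gap: 0.0852
finger_force: 0.0
```

```bash
cat > look.py <<'E'
from h import *
import sys
np.set_printoptions(precision=4,suppress=True)
o=ctrl.get_obs();print(o["tool_pos"],o["ee_rot"].tolist() if hasattr(o["ee_rot"],"tolist") else o["ee_rot"],o["clock"])
im=ctrl.capture("wrist");cv2.imwrite(f"pics/{sys.argv[1]}.png",im[:,:,::-1])
i=ctrl.camera_info("wrist");R=np.array(o["ee_rot"])
c=-np.array(i["R"]).T@np.array(i["t"])
print("cam in tool",R.T@(c-o["tool_pos"]));print((np.array(i["R"])@R))
for a in sys.argv[2:]:
    n,z=a.split("=")
    for l in ctrl.landmark_of(n,"wrist")[:2]:
        print(n,np.round(l["xy"],1),round(l["confidence"],2),onz("wrist",l["xy"],float(z)))
E
python3 look.py w1 pin_grip=.098 stand_hole=.07 pin_tip=.008 slot=.09; for a in 1; do :; done
```

```text
[ 0.5656 -0.2239  0.2511] [[0.9264967054630248, 0.3763026741254103, -0.0003901438533214284], [0.37630268756021057, -0.9264967812352081, -4.117962382808777e-05], [-0.00037696302688705504, -0.0001086593947310858, -0.999999923046003]] 2.3
cam in tool [ 0.0723  0.0023 -0.1434]
[[-0.0013  1.      0.0001]
 [-0.9591 -0.0013 -0.283 ]
 [-0.283  -0.0005  0.9591]]
pin_grip [296.5 141.8] 0.91 [ 0.5959 -0.1924  0.098 ]
stand_hole [305.5 138.1] 0.61 [ 0.5991 -0.1992  0.07  ]
slot [49.1 12.8] 0.3 [0.6178 0.0407 0.09  ]
```

View pics/w1.png

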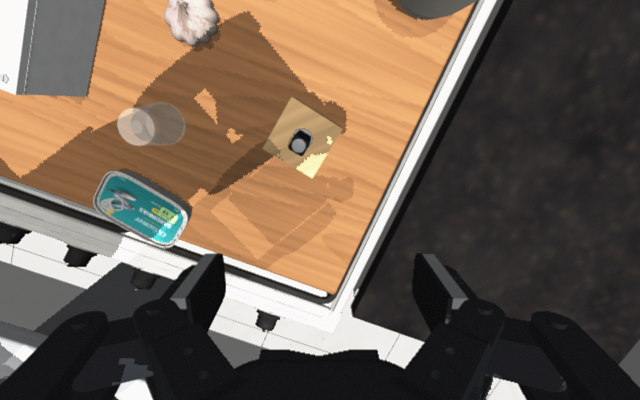

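The wrist view shows the pin upright in the stand at about (299,143), with the stand's edges turned about 30° in the image. I move above it and align.

Call:
arm_command(
  plan=[
    [[0.02,-0.007,0.02],8,1],
    [[0.041,-0.0146,0.04],16,1],
    [[0.041,-0.0146,0.051],24,1],
    [[0.041,-0.0146,0.051],30.5,1],
    [[0.041,-0.0146,0.051],30.5,1],
    [[0.041,-0.0146,0.051],30.5,1],
  ],
)

```text
clock: 3.15
tool_pos: [0.5976, -0.1965, 0.2006]
ee_rot: [[0.989, -0.146, 0.0], [-0.146, -0.989, -0.0], [0.0, 0.0, -1.0]]
force: [0.1, 1.4, -0.0]
finger_gap: 0.0854
finger_force: 0.0
```

```bash
python3 look.py w2 pin_grip=.098 stand_hole=.07; python3 -c "
import cv2
a=cv2.imread('pics/w2.png');cv2.imwrite('pics/w2c.png',cv2.resize(a[80:300,200:440],None,fx=2.7,fy=2.7,interpolation=2))"
```

```text
[ 0.5976 -0.1965  0.2006] [[0.989349537716554, -0.14555864319692255, 0.0004166661876553796], [-0.14555853856461962, -0.9893496036080317, -0.00027146189897566303], [0.00045174215328834793, 0.0002079213829148707, -0.999999876348855]] 3.15
cam in tool [ 0.0738  0.0009 -0.1435]
[[-0.0001  1.      0.0003]
 [-0.9592  0.     -0.2829]
 [-0.2829 -0.0003  0.9592]]
pin_grip [314.7 206.8] 0.9 [ 0.5934 -0.1933  0.098 ]
stand_hole [317.  193.3] 0.61 [ 0.5969 -0.1954  0.07  ]
```

View pics/w2c.png

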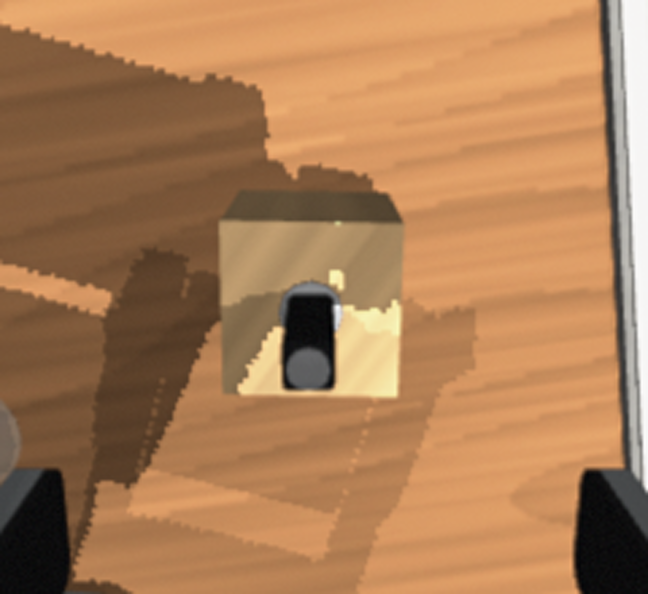

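The stand and handle are now square to the image. The stand's top face spans about (281..349, 162..227), the handle top is at (314,216) and the collar at (315,195).

Run:
```python
from h import *
np.set_printoptions(precision=4,suppress=True)
o=ctrl.get_obs();R=np.array(o["ee_rot"]);T=o["tool_pos"]
for uv,z in [((281.1,162.2),.07),((349.3,162.2),.07),((347.4,227),.07),((282.2,226.3),.07),((314.1,216.5),.123),((315.2,195.9),.073)]:
    X=onz("wrist",uv,z);print(uv,X,R.T@(X-T))
```

```text
(281.1, 162.2) [ 0.629  -0.1688  0.07  ] [ 0.0268 -0.0317  0.1307]
(349.3, 162.2) [ 0.6204 -0.2272  0.07  ] [0.0268 0.0273 0.1307]
(347.4, 227) [ 0.561  -0.2183  0.07  ] [-0.0332  0.0272  0.1306]
(282.2, 226.3) [ 0.5705 -0.1591  0.07  ] [-0.0325 -0.0327  0.1306]
(314.1, 216.5) [ 0.594  -0.1931  0.123 ] [-0.0043 -0.0025  0.0777]
(315.2, 195.9) [ 0.5955 -0.1936  0.073 ] [-0.0026 -0.0022  0.1277]
```

Call:
arm_command(
  plan=[
    [[-0.003,-0.0022,0.04],0,1],
    [[-0.003,-0.0022,0.08],0,1],
    [[-0.003,-0.0022,0.11],0,1],
    [[-0.003,-0.0022,0.1215],0,1],
    [[-0.003,-0.0022,0.1215],0,0.2],
    [[-0.003,-0.0022,0.1215],0,-0.3],
    [[-0.003,-0.0022,0.1215],0,-0.6],
    [[-0.003,-0.0022,0.1215],0,-1],
    [[-0.003,-0.0022,0.1215],0,-1],
    [[-0.003,-0.0022,0.1215],0,-1],
    [[-0.003,-0.0022,0.1215],0,-1],
    [[-0.003,-0.0022,0.1215],0,-1],
  ],
)

```text
clock: 4.5
tool_pos: [0.5988, -0.1946, 0.0854]
ee_rot: [[0.989, -0.148, 0.012], [-0.148, -0.989, -0.005], [0.012, 0.003, -1.0]]
force: [-0.5, 1.3, 33.1]
finger_gap: 0.0142
finger_force: 66.1
```

Run:
```python
from h import *
o=ctrl.get_obs();print({k:np.round(o[k],4).tolist() for k in("clock","tool_pos","force","wrist_torque","finger_gap","finger_force")})
```

```text
{'clock': 4.5, 'tool_pos': [0.5988, -0.1946, 0.0854], 'force': [-0.4791, 1.3487, 33.0955], 'wrist_torque': [0.265, 0.0178, -0.0202], 'finger_gap': 0.0142, 'finger_force': 66.14}
```

The fingers pushed the pin down as they closed (33 N through the pin into the stand). I relax that first, then lift.

Call:
arm_command(
  plan=[
    [[0,0,-0.006],0,-1],
    [[0,0,-0.008],0,-1],
    [[0,0,-0.03],0,-1],
    [[0,0,-0.06],0,-1],
    [[0,0,-0.1],0,-1],
    [[0,0,-0.13],0,-1],
    [[0,0,-0.13],0,-1],
    [[0,0,-0.13],0,-1],
  ],
)

```text
clock: 5.3
tool_pos: [0.595, -0.1932, 0.2093]
ee_rot: [[0.989, -0.148, 0.001], [-0.148, -0.989, -0.0], [0.001, 0.0, -1.0]]
force: [0.3, 0.7, -1.0]
finger_gap: 0.0131
finger_force: 59.1
```

```bash
python3 look.py w3 pin_grip=.15 pin_tip=.13 stand_hole=.07
python3 - <<'E'
from h import *
o=ctrl.get_obs();print({k:np.round(o[k],4).tolist() for k in("force","wrist_torque","finger_gap","finger_force")})
im=ctrl.capture("top");cv2.imwrite("pics/top1.png",im[:,:,::-1])
for c in("wrist","top"):
  for n in("pin_tip","stand_hole","slot"):
    for l in ctrl.landmark_of(n,c)[:1]:print(c,n,np.round(l["xy"],1),l["confidence"])
im=ctrl.capture("scene");cv2.imwrite("pics/sc1.png",im[:,:,::-1])
for l in ctrl.landmark_of("pin_tip","scene")[:1]:print("scene tip",np.round(l["xy"],1),l["confidence"])
a=cv2.imread('pics/w3.png')[60:400,140:500]
b=im[120:320,330:530,::-1];cv2.imwrite("pics/w3c.png",np.hstack([cv2.resize(a,(424,400)),cv2.resize(b,(370,400))]))
E
```

```text
[ 0.595  -0.1932  0.2093] [[0.9890001901676254, -0.14791243112484287, 0.0007325074328734702], [-0.14791209471750727, -0.9890003882698342, -0.000494204812037316], [0.0007975491707444233, 0.0003804219442942173, -0.999999609597156]] 5.3
cam in tool [ 0.0737  0.0009 -0.1422]
[[ 0.0001  1.      0.0008]
 [-0.9586  0.0003 -0.2847]
 [-0.2847 -0.0008  0.9586]]
pin_grip [314.8 290.1] 0.91 [ 0.5422 -0.1832  0.15  ]
pin_grip [315.6 210.1] 0.7 [ 0.6019 -0.1928  0.15  ]
pin_tip [318.9 209.5] 0.79 [ 0.5955 -0.1941  0.13  ]
stand_hole [318.5 186.6] 0.96 [ 0.5977 -0.1941  0.07  ]
{'force': [0.1595, 0.0025, 0.1714], 'wrist_torque': [0.0088, -0.0023, -0.0559], 'finger_gap': 0.0135, 'finger_force': 59.1043}
wrist pin_tip [318.9 209.5] 0.79
wrist stand_hole [318.5 186.6] 0.96
top stand_hole [392.4 215.3] 0.57
top slot [258.2 201.1] 0.82
scene tip [383.7 263.3] 0.7
```

View pics/w3c.png

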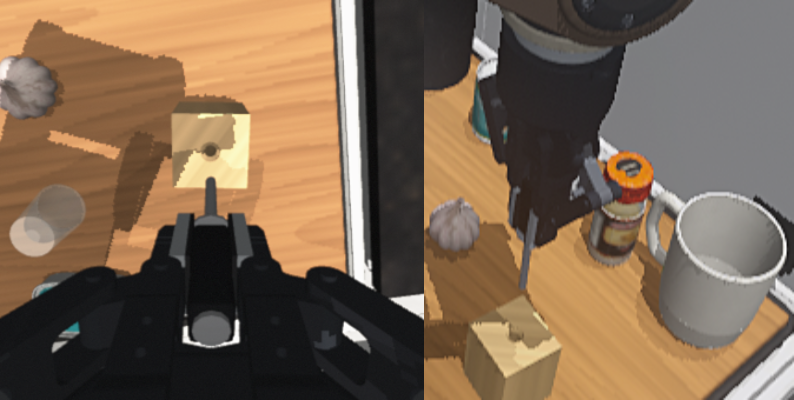

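The pin is held straight, with its tip at about (319,211) in the wrist image and the empty hole at (318,187). I carry it to just in front of the slot for a look.

Call:
arm_command(
  plan=[
    [[-0.009,-0.036,0],-3,-1],
    [[-0.018,-0.074,0],-6.3,-1],
    [[-0.027,-0.112,0],-6.3,-1],
    [[-0.036,-0.15,0],-6.3,-1],
    [[-0.045,-0.188,0],-6.3,-1],
    [[-0.054,-0.226,0],-6.3,-1],
    [[-0.062,-0.262,0],-6.3,-1],
    [[-0.069,-0.293,0],-6.3,-1],
    [[-0.069,-0.293,0],-6.3,-1],
    [[-0.069,-0.293,0],-6.3,-1],
  ],
)

```text
clock: 6.95
tool_pos: [0.5702, 0.1073, 0.2088]
ee_rot: [[0.999, -0.037, 0.0], [-0.037, -0.999, -0.0], [0.0, 0.0, -1.0]]
force: [0.3, 0.5, -0.6]
finger_gap: 0.0134
finger_force: 59.0
```

```bash
python3 look.py w4 slot=.09 pin_tip=.132
python3 - <<'E'
from h import *
o=ctrl.get_obs();print(o["force"],o["finger_gap"])
print(onz("top",(259.8,203.4),.09),onz("top",(258.2,201.1),.09))
a=cv2.imread('pics/w4.png');cv2.imwrite('pics/w4c.png',cv2.resize(a[40:290,180:460],None,fx=2.4,fy=2.4,interpolation=2))
E
```

```text
[0.5702 0.1073 0.2088] [[0.9993171007473045, -0.03694998685158999, 0.00017500191055455245], [-0.036949948788640774, -0.9993170941432793, -0.00021595728478105287], [0.00018286201955796833, 0.00020934349607976195, -0.9999999613683903]] 6.95
cam in tool [ 0.0738  0.002  -0.1433]
[[-0.0011  1.      0.0003]
 [-0.9591 -0.001  -0.2831]
 [-0.2831 -0.0006  0.9591]]
slot [322.6 147.8] 0.88 [0.6108 0.1003 0.09  ]
pin_tip [319.2 213.4] 0.56 [0.5688 0.1046 0.132 ]
[-0.32018606  0.28278526 -0.89150303] 0.01342125482052258
[0.61402424 0.10327363 0.09      ] [0.61910744 0.10708732 0.09      ]
```

View pics/w4c.png

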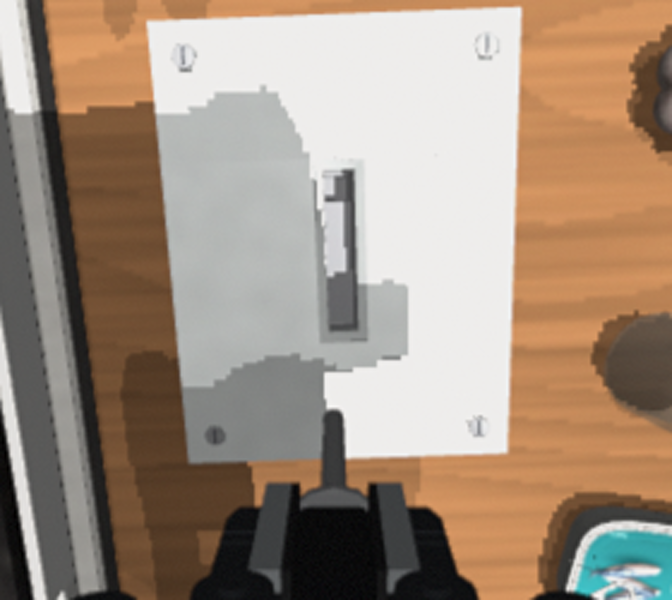

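The wrist view shows the slot mouth over about (322..365, 158..342) in the crop, centred at full-image (323,144). The case's top corners are clear and the pin tip is at (319,214).

Run:
```python
from h import *
np.set_printoptions(precision=4,suppress=True)
o=ctrl.get_obs();R=np.array(o["ee_rot"]);T=o["tool_pos"]
f=lambda u,v,z:onz("wrist",(180+u/2.4,40+v/2.4),z)
C=[f(u,v,.09) for u,v in[(148,22),(521,9),(508,452),(188,463)]]
for c in C:print(c)
print("case ctr",np.mean(C,0), "yaws",[np.degrees(np.arctan2(*(a-b)[[1,0]])) for a,b in((C[0],C[3]),(C[1],C[2]))],[np.degrees(np.arctan2(*(a-b)[[1,0]]))-90 for a,b in((C[0],C[1]),(C[3],C[2]))])
S=[f(u,v,.09) for u,v in[(318,160),(365,158),(367,340),(320,342)]]
print(S);m=np.mean(S,0);print("slot",m,R.T@(m-T),"net",onz("wrist",(322.6,147.8),.09))
t=f(333,419,.1315);print("tip",t,R.T@(t-T))
for z in(.12,.131,.14):print(z,proj("wrist",T+R@np.array([0,0,T[2]-z])))
```

```text
[0.687  0.1582 0.09  ]
[0.6861 0.0416 0.09  ]
[0.538  0.0419 0.09  ]
[0.5383 0.1595 0.09  ]
case ctr [0.6124 0.1003 0.09  ] yaws [np.float64(-0.501053904101023), np.float64(-0.1255732847059322)] [np.float64(-0.43981424763693155), np.float64(-0.14594847993215865)]
[array([0.6435, 0.1069, 0.09  ]), array([0.6435, 0.0914, 0.09  ]), array([0.5822, 0.0924, 0.09  ]), array([0.5821, 0.1089, 0.09  ])]
slot [0.6128 0.0999 0.09  ] [0.0425 0.0043 0.1188] net [0.6109 0.1001 0.09  ]
tip [0.5677 0.1049 0.1315] [-0.0027  0.0011  0.0773]
0.12 [317.3317 206.2549]
0.131 [317.2637 210.8113]
0.14 [317.2033 214.858 ]
```

Run:
```python
from h import *
np.set_printoptions(precision=4,suppress=True)
o=ctrl.get_obs();R=np.array(o["ee_rot"]);T=o["tool_pos"]
f=lambda u,v,z:onz("wrist",(180+u/2.4,40+v/2.4),z)
for z in (.098,.103,.106):
    C=[f(u,v,z) for u,v in[(148,22),(521,9),(508,452),(188,463)]]
    S=[f(u,v,z) for u,v in[(318,160),(365,158),(367,340),(320,342)]]
    n=np.linalg.norm
    print(z,"size",n(C[0]-C[1]),n(C[3]-C[2]),n(C[0]-C[3]),n(C[1]-C[2]),"case",np.mean(C,0))
    m=np.mean(S,0);print("slot",m,n(S[0]-S[3]),R.T@(m-T),"net",R.T@(onz("wrist",(322.6,147.8),z)-T))
for z in(.139,.145):
    for v in(414,420):t=f(333,v,z);print("tip",z,v,t,R.T@(t-T))
```

```text
0.098 size 0.11313487897928959 0.11407808198209972 0.14418591688416618 0.14360289893459027 case [0.6133 0.1004 0.098 ]
slot [0.6138 0.1    0.098 ] 0.059525828123350825 [0.0435 0.0042 0.1108] net [0.0416 0.0041 0.1108]
0.103 size 0.1109091170182111 0.11183376389240586 0.14134927152758475 0.1407777235966847 case [0.6139 0.1004 0.103 ]
slot [0.6143 0.1    0.103 ] 0.05835474520768436 [0.0441 0.0042 0.1058] net [0.0423 0.0041 0.1058]
0.106 size 0.10957365984156402 0.1104871730385895 0.13964728431363593 0.13908261839394134 case [0.6143 0.1004 0.106 ]
slot [0.6147 0.1    0.106 ] 0.05765209545828442 [0.0444 0.0041 0.1028] net [0.0426 0.004  0.1028]
tip 0.139 414 [0.5718 0.1048 0.139 ] [0.0014 0.0011 0.0698]
tip 0.139 420 [0.57   0.1048 0.139 ] [-0.0005  0.0011  0.0698]
tip 0.145 414 [0.5739 0.1047 0.145 ] [0.0034 0.0011 0.0638]
tip 0.145 420 [0.5721 0.1048 0.145 ] [0.0016 0.0011 0.0638]
```

Call:
arm_command(
  plan=[
    [[0.012,0.0015,0],-1.8,-1],
    [[0.025,0.0031,0.005],-1.8,-1],
    [[0.025,0.0031,0.015],-1.8,-1],
    [[0.025,0.0031,0.025],-1.8,-1],
    [[0.025,0.0031,0.028],-1.8,-1],
    [[0.025,0.0031,0.028],-1.8,-1],
    [[0.025,0.0031,0.028],-1.8,-1],
  ],
)

```text
clock: 7.8
tool_pos: [0.5951, 0.1028, 0.1809]
ee_rot: [[1.0, -0.007, 0.0], [-0.007, -1.0, -0.0], [0.0, 0.0, -1.0]]
force: [0.8, 0.4, -0.4]
finger_gap: 0.0133
finger_force: 59.0
```

```bash
python3 look.py w5 slot=.104 pin_tip=.11
python3 - <<'E'
from h import *
o=ctrl.get_obs();print(o["force"],o["finger_gap"])
a=cv2.imread('pics/w5.png');cv2.imwrite('pics/w5c.png',cv2.resize(a[60:280,220:420],None,fx=2.7,fy=2.7,interpolation=2))
E
```

```text
[0.5951 0.1028 0.1809] [[0.999974314978496, -0.007166714382946742, 8.711050981913675e-05], [-0.007166709025285729, -0.9999743169099917, -6.16615135384292e-05], [8.755018300797345e-05, 6.103563408420984e-05, -0.9999999943048082]] 7.8
cam in tool [ 0.0737  0.0011 -0.1436]
[[ 0.0002  1.      0.0003]
 [-0.9592  0.0003 -0.2827]
 [-0.2827 -0.0002  0.9592]]
slot [316.2 188.6] 0.8 [0.6121 0.1034 0.104 ]
pin_tip [317.9 214.8] 0.74 [0.5945 0.1023 0.11  ]
pin_tip [314.9 290.9] 0.6 [0.5329 0.1051 0.11  ]
[-0.05516823  0.09729629 -1.42608531] 0.01359491074265322
```

View pics/w5c.png

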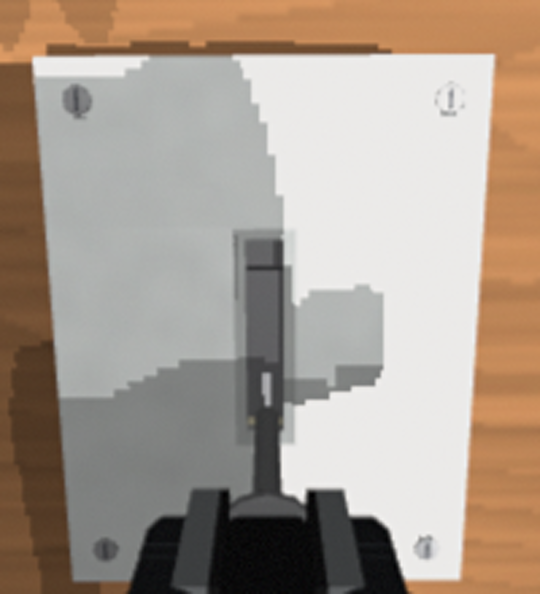

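The tip sits at (267,410) in the crop, over the front end of the slot mouth (235..294, 230..443) and nearly centred in y. I lower it gently.

Call:
arm_command(
  plan=[
    [[-0.003,-0.0005,0.002],0,-1],
    [[-0.003,-0.0005,0.006],0,-1],
    [[-0.003,-0.0005,0.01],0,-1],
    [[-0.003,-0.0005,0.012],0,-1],
    [[-0.003,-0.0005,0.012],0,-1],
  ],
)

```text
clock: 8.45
tool_pos: [0.5921, 0.1032, 0.1683]
ee_rot: [[1.0, -0.007, -0.001], [-0.007, -1.0, -0.0], [-0.001, 0.0, -1.0]]
force: [-0.4, -0.3, -0.5]
finger_gap: 0.0137
finger_force: 59.0
```

Call:
arm_command(
  plan=[
    [[0,0,0.002],0,-1],
    [[0,0,0.005],0,-1],
    [[0,0,0.007],0,-1],
    [[0,0,0.008],0,-1],
    [[0,0,0.008],0,-1],
  ],
)

```text
clock: 8.95
tool_pos: [0.5921, 0.1032, 0.1606]
ee_rot: [[1.0, -0.007, -0.0], [-0.007, -1.0, -0.0], [-0.0, 0.0, -1.0]]
force: [1.0, 0.4, -0.7]
finger_gap: 0.0136
finger_force: 59.0
```

Call:
arm_command(
  plan=[
    [[0,0,0.001],0,-1],
    [[0,0,0.002],0,-1],
    [[0,0,0.002],0,-1],
    [[0,0,0.002],0,-1],
  ],
)

```text
clock: 9.35
tool_pos: [0.5922, 0.1033, 0.1588]
ee_rot: [[1.0, -0.007, -0.0], [-0.007, -1.0, -0.0], [-0.0, 0.0, -1.0]]
force: [-0.6, 0.2, -0.7]
finger_gap: 0.0137
finger_force: 59.0
```

Call:
arm_command(
  plan=[
    [[0,0,0.001],0,-1],
    [[0,0,0.002],0,-1],
    [[0,0,0.003],0,-1],
    [[0,0,0.003],0,-1],
  ],
)

```text
clock: 9.75
tool_pos: [0.5921, 0.1032, 0.1556]
ee_rot: [[1.0, -0.007, -0.0], [-0.007, -1.0, -0.0], [-0.0, 0.0, -1.0]]
force: [0.2, 0.2, -0.6]
finger_gap: 0.0137
finger_force: 59.0
```

Call:
arm_command(
  plan=[
    [[0,0,0.001],0,-1],
    [[0,0,0.002],0,-1],
    [[0,0,0.002],0,-1],
    [[0,0,0.002],0,-1],
  ],
)

```text
clock: 10.15
tool_pos: [0.5922, 0.1033, 0.1537]
ee_rot: [[1.0, -0.007, -0.0], [-0.007, -1.0, -0.0], [-0.0, 0.0, -1.0]]
force: [-0.3, -0.0, -1.6]
finger_gap: 0.0135
finger_force: 59.0
```

Call:
arm_command(
  plan=[
    [[0,0,0.001],0,-1],
    [[0,0,0.002],0,-1],
    [[0,0,0.002],0,-1],
    [[0,0,0.002],0,-1],
  ],
)

```text
clock: 10.55
tool_pos: [0.5922, 0.1033, 0.1517]
ee_rot: [[1.0, -0.007, -0.0], [-0.007, -1.0, -0.0], [-0.0, 0.0, -1.0]]
force: [0.5, -0.7, -0.9]
finger_gap: 0.0133
finger_force: 59.0
```

Call:
arm_command(
  plan=[
    [[0,0,0.001],0,-1],
    [[0,0,0.002],0,-1],
    [[0,0,0.002],0,-1],
  ],
)

```text
clock: 10.85
tool_pos: [0.5921, 0.1033, 0.1496]
ee_rot: [[1.0, -0.007, -0.0], [-0.007, -1.0, -0.0], [-0.0, 0.0, -1.0]]
force: [0.3, 0.0, -0.9]
finger_gap: 0.0132
finger_force: 59.0
```

Call:
arm_command(
  plan=[
    [[0,0,0.001],0,-1],
    [[0,0,0.002],0,-1],
    [[0,0,0.002],0,-1],
  ],
)

```text
clock: 11.15
tool_pos: [0.5923, 0.1033, 0.1478]
ee_rot: [[1.0, -0.007, 0.0], [-0.007, -1.0, -0.0], [0.0, 0.0, -1.0]]
force: [0.0, -0.2, 2.3]
finger_gap: 0.0136
finger_force: 59.1
```

Call:
arm_command(
  plan=[
    [[0,0,0.001],0,-1],
    [[0,0,0.002],0,-1],
    [[0,0,0.002],0,-1],
  ],
)

```text
clock: 11.45
tool_pos: [0.5923, 0.1033, 0.1459]
ee_rot: [[1.0, -0.007, 0.0], [-0.007, -1.0, -0.0], [0.001, 0.0, -1.0]]
force: [0.2, -1.4, 5.4]
finger_gap: 0.0132
finger_force: 59.3
```

Shutter contact is at TCP z ≈ 0.149. I ease back to about 2 mm of press and slide along +x.

Call:
arm_command(
  plan=[
    [[0,0,-0.0012],0,-1],
    [[0.001,0,-0.0012],0,-1],
    [[0.002,0,-0.0012],0,-1],
    [[0.003,0,-0.0012],0,-1],
    [[0.003,0,-0.0012],0,-1],
  ],
)

```text
clock: 11.95
tool_pos: [0.5952, 0.1032, 0.1469]
ee_rot: [[1.0, -0.007, -0.0], [-0.007, -1.0, -0.0], [-0.0, 0.0, -1.0]]
force: [0.3, 0.2, 3.4]
finger_gap: 0.0133
finger_force: 59.2
```

Call:
arm_command(
  plan=[
    [[0.001,0,0],0,-1],
    [[0.002,0,0],0,-1],
    [[0.003,0,0],0,-1],
    [[0.003,0,0],0,-1],
  ],
)

```text
clock: 12.35
tool_pos: [0.5982, 0.1032, 0.1469]
ee_rot: [[1.0, -0.007, -0.0], [-0.007, -1.0, -0.0], [-0.0, 0.0, -1.0]]
force: [-0.3, 0.3, 2.8]
finger_gap: 0.0134
finger_force: 59.1
```

Call:
arm_command(
  plan=[
    [[0.001,0,0],0,-1],
    [[0.002,0,0],0,-1],
    [[0.003,0,0],0,-1],
    [[0.003,0,0],0,-1],
  ],
)

```text
clock: 12.75
tool_pos: [0.6012, 0.1032, 0.1469]
ee_rot: [[1.0, -0.007, -0.0], [-0.007, -1.0, -0.0], [-0.0, 0.0, -1.0]]
force: [-0.8, 0.2, 2.7]
finger_gap: 0.0133
finger_force: 58.7
```

Call:
arm_command(
  plan=[
    [[0.001,0,0],0,-1],
    [[0.002,0,0],0,-1],
    [[0.003,0,0],0,-1],
    [[0.003,0,0],0,-1],
  ],
)

```text
clock: 13.15
tool_pos: [0.6043, 0.1031, 0.1469]
ee_rot: [[1.0, -0.007, 0.0], [-0.007, -1.0, -0.0], [0.0, 0.0, -1.0]]
force: [-1.4, -0.1, 2.8]
finger_gap: 0.0133
finger_force: 58.6
```

Call:
arm_command(
  plan=[
    [[0.001,0,0],0,-1],
    [[0.002,0,0],0,-1],
    [[0.003,0,0],0,-1],
    [[0.003,0,0],0,-1],
  ],
)

```text
clock: 13.55
tool_pos: [0.6073, 0.1031, 0.147]
ee_rot: [[1.0, -0.007, 0.0], [-0.007, -1.0, -0.0], [0.0, 0.0, -1.0]]
force: [-2.2, -0.0, 2.6]
finger_gap: 0.0137
finger_force: 58.6
```

Call:
arm_command(
  plan=[
    [[0.001,0,0],0,-1],
    [[0.002,0,0],0,-1],
    [[0.003,0,0],0,-1],
    [[0.003,0,0],0,-1],
  ],
)

```text
clock: 13.95
tool_pos: [0.6104, 0.1031, 0.147]
ee_rot: [[1.0, -0.007, 0.0], [-0.007, -1.0, -0.0], [0.0, 0.0, -1.0]]
force: [-0.6, 0.4, 3.3]
finger_gap: 0.0137
finger_force: 58.6
```

Call:
arm_command(
  plan=[
    [[0.001,0,0],0,-1],
    [[0.002,0,0],0,-1],
    [[0.003,0,0],0,-1],
    [[0.003,0,0],0,-1],
  ],
)

```text
clock: 14.35
tool_pos: [0.6134, 0.1031, 0.147]
ee_rot: [[1.0, -0.007, 0.0], [-0.007, -1.0, -0.0], [0.0, 0.0, -1.0]]
force: [-0.3, -0.8, 1.9]
finger_gap: 0.0137
finger_force: 58.6
```

Call:
arm_command(
  plan=[
    [[0.001,0,0],0,-1],
    [[0.002,0,0],0,-1],
    [[0.003,0,0],0,-1],
    [[0.003,0,0],0,-1],
  ],
)

```text
clock: 14.75
tool_pos: [0.6163, 0.1031, 0.147]
ee_rot: [[1.0, -0.007, 0.0], [-0.007, -1.0, -0.0], [0.0, 0.0, -1.0]]
force: [-0.8, -0.3, 3.1]
finger_gap: 0.0135
finger_force: 58.6
```

Call:
arm_command(
  plan=[
    [[0.001,0,0],0,-1],
    [[0.002,0,0],0,-1],
    [[0.003,0,0],0,-1],
    [[0.003,0,0],0,-1],
  ],
)

```text
clock: 15.15
tool_pos: [0.6193, 0.1031, 0.147]
ee_rot: [[1.0, -0.007, 0.0], [-0.007, -1.0, -0.0], [0.0, 0.0, -1.0]]
force: [-0.2, -0.4, 3.2]
finger_gap: 0.0134
finger_force: 58.6
```

Call:
arm_command(
  plan=[
    [[0.001,0,0],0,-1],
    [[0.002,0,0],0,-1],
    [[0.003,0,0],0,-1],
    [[0.003,0,0],0,-1],
  ],
)

```text
clock: 15.55
tool_pos: [0.6224, 0.103, 0.147]
ee_rot: [[1.0, -0.007, 0.0], [-0.007, -1.0, -0.0], [0.0, 0.0, -1.0]]
force: [-0.9, -0.5, 2.1]
finger_gap: 0.0135
finger_force: 58.6
```

Call:
arm_command(
  plan=[
    [[0.001,0,0],0,-1],
    [[0.002,0,0],0,-1],
    [[0.003,0,0],0,-1],
    [[0.003,0,0],0,-1],
  ],
)

```text
clock: 15.95
tool_pos: [0.6254, 0.103, 0.147]
ee_rot: [[1.0, -0.007, 0.0], [-0.007, -1.0, -0.0], [0.0, 0.0, -1.0]]
force: [-1.5, 0.2, 3.4]
finger_gap: 0.0133
finger_force: 58.6
```

Call:
arm_command(
  plan=[
    [[0.001,0,0],0,-1],
    [[0.002,0,0],0,-1],
    [[0.003,0,0],0,-1],
    [[0.003,0,0],0,-1],
  ],
)

```text
clock: 16.35
tool_pos: [0.6284, 0.103, 0.147]
ee_rot: [[1.0, -0.007, 0.0], [-0.007, -1.0, -0.0], [0.0, 0.0, -1.0]]
force: [-1.0, -0.4, 2.7]
finger_gap: 0.013
finger_force: 58.6
```

Call:
arm_command(
  plan=[
    [[0.001,0,0],0,-1],
    [[0.002,0,0],0,-1],
    [[0.003,0,0],0,-1],
    [[0.003,0,0],0,-1],
  ],
)

```text
clock: 16.75
tool_pos: [0.6314, 0.103, 0.147]
ee_rot: [[1.0, -0.007, 0.0], [-0.007, -1.0, -0.0], [0.0, 0.0, -1.0]]
force: [-0.8, -0.3, 1.6]
finger_gap: 0.0134
finger_force: 58.6
```

Call:
arm_command(
  plan=[
    [[0.001,0,0],0,-1],
    [[0.002,0,0],0,-1],
    [[0.003,0,0],0,-1],
    [[0.003,0,0],0,-1],
  ],
)

```text
clock: 17.15
tool_pos: [0.6345, 0.1029, 0.147]
ee_rot: [[1.0, -0.007, 0.001], [-0.007, -1.0, -0.0], [0.001, 0.0, -1.0]]
force: [-0.9, -0.6, 2.1]
finger_gap: 0.0134
finger_force: 58.6
```

Call:
arm_command(
  plan=[
    [[0.001,0,0],0,-1],
    [[0.002,0,0],0,-1],
    [[0.003,0,0],0,-1],
    [[0.003,0,0],0,-1],
  ],
)

```text
clock: 17.55
tool_pos: [0.6374, 0.1029, 0.147]
ee_rot: [[1.0, -0.007, 0.0], [-0.007, -1.0, -0.0], [0.0, 0.0, -1.0]]
force: [-0.8, -0.4, 1.9]
finger_gap: 0.0134
finger_force: 58.6
```

Run:
```python
from h import *
np.set_printoptions(precision=2,suppress=True)
o=ctrl.get_obs();print(o["tool_pos"],o["force"],o["wrist_torque"])
a=ctrl.capture("wrist");cv2.imwrite('pics/w6.png',a[:,:,::-1])
b=ctrl.capture("scene")
for n in("slot","pin_tip","pin_grip"):
  for c in("wrist","scene"):
    for l in ctrl.landmark_of(n,c)[:1]:print(n,c,np.round(l["xy"],1),l["confidence"])
A=cv2.resize(a[60:280,220:420,::-1],(500,550),interpolation=2);B=cv2.resize(b[90:250,200:290,::-1],(309,550),interpolation=2)
cv2.imwrite('pics/w6c.png',np.hstack([A,B])[:,:800])
```

```text
[0.64 0.1  0.15] [-0.84 -0.38  1.92] [0.01 0.11 0.01]
slot scene [276.1 169.1] 0.82
pin_tip wrist [317.7 225.2] 0.86
pin_tip scene [281.  177.7] 0.49
pin_grip wrist [319.7 286.6] 0.59
pin_grip scene [283.6 131.8] 0.57
```

View pics/w6c.png

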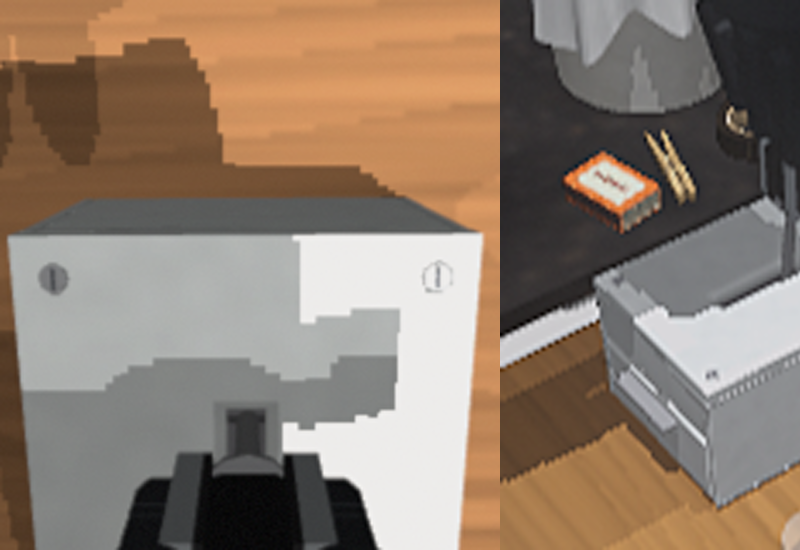

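The picture shows the pin at the slot's far end with the drawer still shut, so the 10 mm/s sweep rode over the opening. I sweep back slower and a little deeper.

Call:
arm_command(
  plan=[
    [[-0.0005,0,0.001],0,-1],
    [[-0.001,0,0.0015],0,-1],
    [[-0.0015,0,0.0015],0,-1],
    [[-0.002,0,0.0015],0,-1],
  ],
)

```text
clock: 18.35
tool_pos: [0.6353, 0.103, 0.1456]
ee_rot: [[1.0, -0.007, 0.0], [-0.007, -1.0, -0.0], [0.0, 0.0, -1.0]]
force: [-0.6, 0.5, 3.9]
finger_gap: 0.0134
finger_force: 59.1
```

Call:
arm_command(
  plan=[
    [[-0.0005,0,0],0,-1],
    [[-0.001,0,0],0,-1],
    [[-0.0015,0,0],0,-1],
    [[-0.002,0,0],0,-1],
  ],
)

```text
clock: 18.75
tool_pos: [0.6332, 0.103, 0.1456]
ee_rot: [[1.0, -0.007, 0.0], [-0.007, -1.0, -0.0], [0.0, 0.0, -1.0]]
force: [0.4, 0.2, 4.5]
finger_gap: 0.0133
finger_force: 59.2
```

Call:
arm_command(
  plan=[
    [[-0.0005,0,0],0,-1],
    [[-0.001,0,0],0,-1],
    [[-0.0015,0,0],0,-1],
    [[-0.002,0,0],0,-1],
  ],
)

```text
clock: 19.15
tool_pos: [0.6312, 0.103, 0.1455]
ee_rot: [[1.0, -0.007, 0.0], [-0.007, -1.0, -0.0], [0.0, 0.0, -1.0]]
force: [1.4, -1.0, 4.4]
finger_gap: 0.0135
finger_force: 59.2
```

Call:
arm_command(
  plan=[
    [[-0.0005,0,0],0,-1],
    [[-0.001,0,0],0,-1],
    [[-0.0015,0,0],0,-1],
    [[-0.002,0,0],0,-1],
  ],
)

```text
clock: 19.55
tool_pos: [0.6292, 0.103, 0.1455]
ee_rot: [[1.0, -0.007, 0.0], [-0.007, -1.0, -0.0], [0.0, 0.0, -1.0]]
force: [1.0, -0.0, 4.8]
finger_gap: 0.0135
finger_force: 59.2
```

Call:
arm_command(
  plan=[
    [[-0.0005,0,0],0,-1],
    [[-0.001,0,0],0,-1],
    [[-0.0015,0,0],0,-1],
    [[-0.002,0,0],0,-1],
  ],
)

```text
clock: 19.95
tool_pos: [0.6272, 0.103, 0.1455]
ee_rot: [[1.0, -0.007, 0.0], [-0.007, -1.0, -0.0], [0.0, 0.0, -1.0]]
force: [1.8, -0.3, 4.3]
finger_gap: 0.0136
finger_force: 59.2
```

Call:
arm_command(
  plan=[
    [[-0.0005,0,0],0,-1],
    [[-0.001,0,0],0,-1],
    [[-0.0015,0,0],0,-1],
    [[-0.002,0,0],0,-1],
  ],
)

```text
clock: 20.35
tool_pos: [0.6252, 0.103, 0.1455]
ee_rot: [[1.0, -0.007, 0.0], [-0.007, -1.0, -0.0], [0.0, 0.0, -1.0]]
force: [1.9, -0.7, 4.2]
finger_gap: 0.0133
finger_force: 59.1
```

Call:
arm_command(
  plan=[
    [[-0.0005,0,0],0,-1],
    [[-0.001,0,0],0,-1],
    [[-0.0015,0,0],0,-1],
    [[-0.002,0,0],0,-1],
  ],
)

```text
clock: 20.75
tool_pos: [0.6232, 0.103, 0.1455]
ee_rot: [[1.0, -0.007, 0.0], [-0.007, -1.0, -0.0], [0.0, 0.0, -1.0]]
force: [1.9, -0.1, 4.4]
finger_gap: 0.0135
finger_force: 58.8
```

Call:
arm_command(
  plan=[
    [[-0.0005,0,0],0,-1],
    [[-0.001,0,0],0,-1],
    [[-0.0015,0,0],0,-1],
    [[-0.002,0,0],0,-1],
  ],
)

```text
clock: 21.15
tool_pos: [0.6212, 0.103, 0.1455]
ee_rot: [[1.0, -0.007, 0.0], [-0.007, -1.0, -0.0], [0.0, 0.0, -1.0]]
force: [1.7, 1.2, 4.4]
finger_gap: 0.0135
finger_force: 58.6
```

Call:
arm_command(
  plan=[
    [[-0.0005,0,0],0,-1],
    [[-0.001,0,0],0,-1],
    [[-0.0015,0,0],0,-1],
    [[-0.002,0,0],0,-1],
  ],
)

```text
clock: 21.55
tool_pos: [0.6192, 0.1031, 0.1455]
ee_rot: [[1.0, -0.007, 0.0], [-0.007, -1.0, -0.0], [0.0, 0.0, -1.0]]
force: [2.0, -0.1, 4.6]
finger_gap: 0.0134
finger_force: 58.6
```

Call:
arm_command(
  plan=[
    [[-0.0005,0,0],0,-1],
    [[-0.001,0,0],0,-1],
    [[-0.0015,0,0],0,-1],
    [[-0.002,0,0],0,-1],
  ],
)

```text
clock: 21.95
tool_pos: [0.6171, 0.1031, 0.1454]
ee_rot: [[1.0, -0.007, -0.0], [-0.007, -1.0, -0.0], [-0.0, 0.0, -1.0]]
force: [1.5, 0.1, 3.6]
finger_gap: 0.0133
finger_force: 58.6
```

Call:
arm_command(
  plan=[
    [[-0.0005,0,0],0,-1],
    [[-0.001,0,0],0,-1],
    [[-0.0015,0,0],0,-1],
    [[-0.002,0,0],0,-1],
  ],
)

```text
clock: 22.35
tool_pos: [0.6151, 0.1031, 0.1455]
ee_rot: [[1.0, -0.007, -0.0], [-0.007, -1.0, -0.0], [0.0, 0.0, -1.0]]
force: [1.1, 0.4, 3.4]
finger_gap: 0.0136
finger_force: 58.6
```

Call:
arm_command(
  plan=[
    [[-0.0005,0,0],0,-1],
    [[-0.001,0,0],0,-1],
    [[-0.0015,0,0],0,-1],
    [[-0.002,0,0],0,-1],
  ],
)

```text
clock: 22.75
tool_pos: [0.6131, 0.1031, 0.1455]
ee_rot: [[1.0, -0.007, 0.0], [-0.007, -1.0, -0.0], [0.0, 0.0, -1.0]]
force: [1.5, 0.0, 3.2]
finger_gap: 0.0135
finger_force: 58.6
```

Call:
arm_command(
  plan=[
    [[-0.0005,0,0],0,-1],
    [[-0.001,0,0],0,-1],
    [[-0.0015,0,0],0,-1],
    [[-0.002,0,0],0,-1],
  ],
)

```text
clock: 23.15
tool_pos: [0.6111, 0.1031, 0.1455]
ee_rot: [[1.0, -0.007, -0.0], [-0.007, -1.0, -0.0], [-0.0, 0.0, -1.0]]
force: [2.4, -0.2, 4.2]
finger_gap: 0.0135
finger_force: 58.6
```

Call:
arm_command(
  plan=[
    [[-0.0005,0,0],0,-1],
    [[-0.001,0,0],0,-1],
    [[-0.0015,0,0],0,-1],
    [[-0.002,0,0],0,-1],
  ],
)

```text
clock: 23.55
tool_pos: [0.6091, 0.1031, 0.1455]
ee_rot: [[1.0, -0.007, 0.0], [-0.007, -1.0, -0.0], [0.0, 0.0, -1.0]]
force: [0.2, -0.3, 3.4]
finger_gap: 0.0137
finger_force: 58.6
```

Call:
arm_command(
  plan=[
    [[-0.0005,0,0],0,-1],
    [[-0.001,0,0],0,-1],
    [[-0.0015,0,0],0,-1],
    [[-0.002,0,0],0,-1],
  ],
)

```text
clock: 23.95
tool_pos: [0.6071, 0.1031, 0.1455]
ee_rot: [[1.0, -0.007, 0.0], [-0.007, -1.0, -0.0], [0.0, 0.0, -1.0]]
force: [1.2, -0.2, 2.4]
finger_gap: 0.013
finger_force: 58.6
```

Call:
arm_command(
  plan=[
    [[-0.0005,0,0],0,-1],
    [[-0.001,0,0],0,-1],
    [[-0.0015,0,0],0,-1],
    [[-0.002,0,0],0,-1],
  ],
)

```text
clock: 24.35
tool_pos: [0.6052, 0.1032, 0.1455]
ee_rot: [[1.0, -0.007, 0.0], [-0.007, -1.0, -0.0], [0.0, 0.0, -1.0]]
force: [2.2, -0.0, 4.2]
finger_gap: 0.0137
finger_force: 58.6
```

Call:
arm_command(
  plan=[
    [[0.001,0,0],0,-1],
    [[0.0015,0,0],0,-1],
    [[0.0015,0,0],0,-1],
    [[0.0015,0,0],0,-1],
  ],
)

```text
clock: 24.75
tool_pos: [0.6066, 0.1032, 0.1454]
ee_rot: [[1.0, -0.007, -0.0], [-0.007, -1.0, -0.0], [-0.0, 0.0, -1.0]]
force: [1.4, -0.5, 4.3]
finger_gap: 0.0134
finger_force: 59.1
```

Call:
arm_command(
  plan=[
    [[0.0005,0,0],0,-1],
    [[0.001,0,0],0,-1],
    [[0.001,0,0],0,-1],
  ],
)

```text
clock: 25.05
tool_pos: [0.6077, 0.1031, 0.1455]
ee_rot: [[1.0, -0.007, 0.0], [-0.007, -1.0, -0.0], [0.0, 0.0, -1.0]]
force: [1.2, -0.3, 4.6]
finger_gap: 0.0134
finger_force: 59.3
```

Call:
arm_command(
  plan=[
    [[0.0005,0,0],0,-1],
    [[0.001,0,0],0,-1],
    [[0.001,0,0],0,-1],
  ],
)

```text
clock: 25.35
tool_pos: [0.6087, 0.1032, 0.1455]
ee_rot: [[1.0, -0.007, -0.0], [-0.007, -1.0, -0.0], [0.0, 0.0, -1.0]]
force: [0.8, 0.4, 4.2]
finger_gap: 0.0133
finger_force: 59.5
```

No catch there. I finish the slow sweep towards the front end.

Call:
arm_command(
  plan=[
    [[-0.002,0,0],0,-1],
    [[-0.004,0,0],0,-1],
    [[-0.0045,0,0],0,-1],
    [[-0.005,0,0],0,-1],
    [[-0.0055,0,0],0,-1],
  ],
)

```text
clock: 25.85
tool_pos: [0.6032, 0.1032, 0.1455]
ee_rot: [[1.0, -0.007, 0.0], [-0.007, -1.0, -0.0], [0.0, 0.0, -1.0]]
force: [2.3, -0.5, 2.9]
finger_gap: 0.0136
finger_force: 58.6
```

Call:
arm_command(
  plan=[
    [[-0.0005,0,0],0,-1],
    [[-0.001,0,0],0,-1],
    [[-0.0015,0,0],0,-1],
    [[-0.002,0,0],0,-1],
  ],
)

```text
clock: 26.25
tool_pos: [0.6011, 0.1032, 0.1454]
ee_rot: [[1.0, -0.007, -0.0], [-0.007, -1.0, -0.0], [-0.0, 0.0, -1.0]]
force: [2.3, -0.8, 3.4]
finger_gap: 0.0137
finger_force: 58.6
```

Call:
arm_command(
  plan=[
    [[-0.0005,0,0],0,-1],
    [[-0.001,0,0],0,-1],
    [[-0.0015,0,0],0,-1],
    [[-0.002,0,0],0,-1],
  ],
)

```text
clock: 26.65
tool_pos: [0.5991, 0.1032, 0.1455]
ee_rot: [[1.0, -0.007, 0.0], [-0.007, -1.0, -0.0], [0.0, 0.0, -1.0]]
force: [1.5, -0.1, 4.6]
finger_gap: 0.0133
finger_force: 58.6
```

Call:
arm_command(
  plan=[
    [[-0.0005,0,0],0,-1],
    [[-0.001,0,0],0,-1],
    [[-0.0015,0,0],0,-1],
    [[-0.002,0,0],0,-1],
  ],
)

```text
clock: 27.05
tool_pos: [0.5971, 0.1032, 0.1455]
ee_rot: [[1.0, -0.007, 0.0], [-0.007, -1.0, -0.0], [0.0, 0.0, -1.0]]
force: [2.0, 0.2, 4.1]
finger_gap: 0.0135
finger_force: 58.6
```

Call:
arm_command(
  plan=[
    [[-0.0005,0,0],0,-1],
    [[-0.001,0,0],0,-1],
    [[-0.0015,0,0],0,-1],
    [[-0.002,0,0],0,-1],
  ],
)

```text
clock: 27.45
tool_pos: [0.5951, 0.1032, 0.1455]
ee_rot: [[1.0, -0.007, -0.0], [-0.007, -1.0, -0.0], [-0.0, 0.0, -1.0]]
force: [2.1, 0.6, 3.7]
finger_gap: 0.0133
finger_force: 58.6
```

Call:
arm_command(
  plan=[
    [[-0.0005,0,0],0,-1],
    [[-0.001,0,0],0,-1],
    [[-0.0015,0,0],0,-1],
    [[-0.002,0,0],0,-1],
  ],
)

```text
clock: 27.85
tool_pos: [0.5931, 0.1033, 0.1455]
ee_rot: [[1.0, -0.007, 0.0], [-0.007, -1.0, -0.0], [0.0, 0.0, -1.0]]
force: [2.5, -0.0, 4.3]
finger_gap: 0.0135
finger_force: 58.6
```

The full range is covered with no catch. I check how the pin now sits in the grip and in the slot, comparing both ends.

Run:
```python
from h import *
np.set_printoptions(precision=3,suppress=True)
o=ctrl.get_obs();print(o["tool_pos"],o["force"],o["wrist_torque"])
a=ctrl.capture("wrist")[:,:,::-1];cv2.imwrite('pics/w7.png',a)
b=ctrl.capture("scene")[:,:,::-1];cv2.imwrite('pics/sc7.png',b)
T=o["tool_pos"];R=np.array(o["ee_rot"])
for d in(-.04,0,.01,.03,.045,.065,.075):print(d,proj("wrist",T+R@np.array([0,0,d])))
w5=cv2.imread('pics/w5.png');w6=cv2.imread('pics/w6.png')
r=lambda im:cv2.resize(im[170:320,270:370],(260,390),interpolation=2)
x=cv2.resize(b[110:230,210:330],(520,520) if 0 else (390,390),interpolation=2)
cv2.imwrite('pics/w7c.png',np.hstack([r(w5),r(a),x])[:,:800] if 0 else np.hstack([cv2.resize(r(w5),(200,300)),cv2.resize(r(w6),(200,300)),cv2.resize(r(a),(200,300)) ])); 
c=cv2.imread('pics/w7c.png');x=cv2.resize(b[130:230,210:410],(600,300),interpolation=2);cv2.imwrite('pics/w7c.png',np.vstack([c,x]))
```

```text
[0.593 0.103 0.145] [ 2.491 -0.032  4.299] [-0.022 -0.581 -0.081]
-0.04 [315.639 309.564]
0 [316.411 260.13 ]
0.01 [316.549 251.302]
0.03 [316.783 236.36 ]
0.045 [316.929 227.021]
0.065 [317.094 216.463]
0.075 [317.166 211.844]
```

View pics/w7c.png

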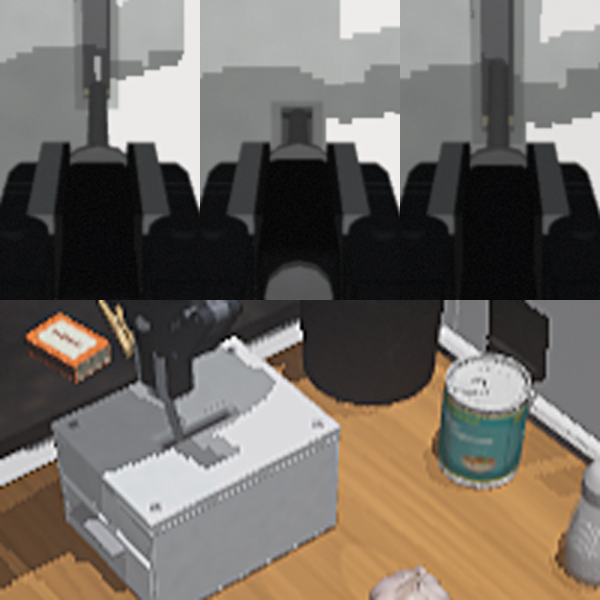

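The pin pivots in the grip as it drags, so the tip lags about 6 mm. The sweeps therefore missed the last few mm at the +x end. I lift off, straighten the pin lightly against the slot's back wall, then probe by hops.

Call:
arm_command(
  plan=[
    [[0,0,-0.004],0,-1],
    [[0,0,-0.008],0,-1],
    [[0.015,0,-0.008],0,-1],
    [[0.03,0,-0.008],0,-1],
    [[0.036,0,-0.008],0,-1],
    [[0.038,0,-0.008],0,-1],
    [[0.04,0,-0.008],0,-1],
    [[0.042,0,-0.008],0,-1],
  ],
)

```text
clock: 28.75
tool_pos: [0.6347, 0.103, 0.1534]
ee_rot: [[1.0, -0.007, -0.001], [-0.007, -1.0, -0.0], [-0.001, 0.0, -1.0]]
force: [-0.6, -0.4, -0.7]
finger_gap: 0.0137
finger_force: 59.6
```

Run:
```python
from h import *
np.set_printoptions(precision=3,suppress=True)
o=ctrl.get_obs();print(o["tool_pos"],o["force"],o["wrist_torque"])
a=ctrl.capture("wrist")[:,:,::-1];cv2.imwrite('pics/w8.png',a)
for n in("pin_tip","pin_grip"):print(n,[(np.round(l["xy"],1),round(l["confidence"],2)) for l in ctrl.landmark_of(n,"wrist")[:2]])
# handle-top row (bright disc on dark handle) along centre column
for f in("w3","w4","w5","w6","w7","w8"):
    im=cv2.imread(f"pics/{f}.png",0)[:, 312:322].mean(1);print(f,[int(v) for v in im[196:345:4]])
```

```text
[0.635 0.103 0.153] [-0.63  -0.376 -0.741] [-0.054 -0.03   0.005]
pin_tip [(array([319.3, 211.7]), 0.83), (array([317.2, 244.1]), 0.48)]
pin_grip [(array([318. , 292.8]), 0.69), (array([320.3, 243.7]), 0.17)]
w3 [192, 219, 220, 221, 119, 108, 90, 85, 83, 85, 82, 79, 98, 104, 15, 12, 12, 13, 13, 13, 13, 14, 13, 13, 14, 12, 14, 13, 13, 14, 14, 19, 47, 83, 105, 104, 103, 102]
w4 [205, 204, 205, 195, 81, 77, 78, 74, 72, 71, 69, 70, 83, 88, 12, 9, 9, 9, 9, 9, 9, 8, 9, 9, 9, 9, 9, 10, 10, 10, 11, 14, 46, 77, 88, 87, 86, 85]
w5 [66, 100, 100, 90, 58, 69, 68, 68, 69, 69, 68, 68, 81, 86, 10, 8, 7, 8, 9, 8, 10, 9, 9, 8, 8, 8, 8, 9, 8, 9, 9, 14, 46, 76, 86, 85, 83, 83]
w6 [176, 177, 139, 132, 132, 132, 124, 66, 48, 53, 53, 52, 91, 89, 7, 8, 7, 7, 7, 8, 8, 8, 9, 8, 8, 12, 26, 83, 90, 89, 87, 87, 86, 85, 91, 236, 235, 235]
w7 [88, 60, 56, 57, 56, 57, 57, 56, 64, 63, 63, 63, 62, 79, 46, 8, 8, 10, 7, 7, 9, 8, 9, 8, 9, 7, 8, 8, 8, 8, 8, 8, 8, 8, 8, 14, 16, 58]
w8 [178, 178, 136, 133, 132, 75, 55, 58, 58, 58, 58, 58, 83, 88, 11, 10, 9, 9, 9, 8, 9, 8, 10, 9, 9, 7, 8, 8, 10, 10, 11, 14, 55, 85, 88, 87, 86, 86]
```

The pin is upright again (handle top back at row 324). I probe down here.

Call:
arm_command(
  plan=[
    [[0,0,0.004],0,-1],
    [[0,0,0.007],0,-1],
    [[0,0,0.007],0,-1],
    [[0,0,0.007],0,-1],
  ],
)

```text
clock: 29.3
tool_pos: [0.6353, 0.103, 0.1467]
ee_rot: [[1.0, -0.007, 0.0], [-0.007, -1.0, -0.0], [0.0, 0.0, -1.0]]
force: [-0.1, -0.1, 3.2]
finger_gap: 0.0132
finger_force: 59.7
```

Call:
arm_command(
  plan=[
    [[0,0,-0.005],0,-1],
    [[-0.0015,0,-0.005],0,-1],
    [[-0.0015,0,0],0,-1],
    [[-0.0015,0,0],0,-1],
    [[-0.0015,0,0],0,-1],
  ],
)

```text
clock: 29.8
tool_pos: [0.6334, 0.1029, 0.146]
ee_rot: [[1.0, -0.007, -0.001], [-0.007, -1.0, -0.0], [-0.001, 0.0, -1.0]]
force: [-0.2, 0.8, -0.2]
finger_gap: 0.0133
finger_force: 59.6
```

fz fell to about zero at press depth, so the tip is in the opening. I go down to the pad.

Call:
arm_command(
  plan=[
    [[0,0,0.002],0,-1],
    [[0,0,0.004],0,-1],
    [[0,0,0.007],0,-1],
    [[0,0,0.008],0,-1],
    [[0,0,0.008],0,-1],
  ],
)

```text
clock: 30.3
tool_pos: [0.6336, 0.1029, 0.1382]
ee_rot: [[1.0, -0.007, -0.0], [-0.007, -1.0, -0.0], [-0.0, 0.0, -1.0]]
force: [0.6, 0.7, 0.3]
finger_gap: 0.0136
finger_force: 59.6
```

Call:
arm_command(
  plan=[
    [[0,0,0.002],0,-1],
    [[0,0,0.004],0,-1],
    [[0,0,0.006],0,-1],
    [[0,0,0.008],0,-1],
    [[0,0,0.0085],0,-1],
    [[0,0,0.0085],0,-1],
  ],
)

```text
clock: 30.9
tool_pos: [0.6339, 0.1029, 0.1302]
ee_rot: [[1.0, -0.007, 0.001], [-0.007, -1.0, -0.0], [0.001, 0.0, -1.0]]
force: [0.4, 0.6, 4.3]
finger_gap: 0.0135
finger_force: 59.7
```

Call:
arm_command(
  plan=[
    [[0,0,0.002],0,-1],
    [[0,0,0.004],0,-1],
    [[0,0,0.005],0,-1],
    [[0,0,0.0055],0,-1],
    [[0,0,0.0055],0,-1],
    [[0,0,0.0055],0,-1],
  ],
)

```text
clock: 31.5
tool_pos: [0.6339, 0.103, 0.1247]
ee_rot: [[1.0, -0.007, 0.001], [-0.007, -1.0, -0.0], [0.001, 0.0, -1.0]]
force: [0.4, -0.5, 6.7]
finger_gap: 0.0134
finger_force: 59.8
```

Run:
```python
from h import *
b=ctrl.capture("scene")[:,:,::-1];cv2.imwrite('pics/sc8.png',b)
print([(l["bbox"],l["confidence"]) for l in ctrl.find_in("drawer","scene")[:2]])
o=cv2.imread('pics/sc7.png');d=cv2.absdiff(o,b).max(2)[180:240,200:262]
print((d>40).sum(), np.argwhere(d>40).min(0) if (d>40).any() else 0, np.argwhere(d>40).max(0) if (d>40).any() else 0)
```

```text
[([208.8, 191.8, 261.9, 243.4], 0.84)]
1429 [0 0] [59 61]
```

The drawer region changed strongly (drawer box now 209..262 × 192..243), so it has opened. I retract straight up and carry the pin back.

Call:
arm_command(
  plan=[
    [[0,0,-0.006],0,-1],
    [[0,0,-0.016],0,-1],
    [[0,0,-0.03],0,-1],
    [[0,0,-0.055],0,-1],
    [[0,0,-0.085],0,-1],
    [[0,0,-0.085],0,-1],
  ],
)

```text
clock: 32.2
tool_pos: [0.6349, 0.1031, 0.2141]
ee_rot: [[1.0, -0.007, 0.006], [-0.007, -1.0, 0.0], [0.006, -0.0, -1.0]]
force: [-0.2, -0.2, -1.4]
finger_gap: 0.0136
finger_force: 59.6
```

Call:
arm_command(
  plan=[
    [[-0.004,0.03,0],4,-1],
    [[-0.009,0.07,0],8.1,-1],
    [[-0.014,0.112,0],8.1,-1],
    [[-0.019,0.154,0],8.1,-1],
    [[-0.024,0.196,0],8.1,-1],
    [[-0.029,0.236,0],8.1,-1],
    [[-0.034,0.272,0],8.1,-1],
    [[-0.0364,0.296,0],8.1,-1],
    [[-0.0364,0.296,0],8.1,-1],
    [[-0.0364,0.296,0],8.1,-1],
  ],
)

```text
clock: 33.2
tool_pos: [0.5948, -0.1929, 0.2093]
ee_rot: [[0.989, -0.149, -0.001], [-0.149, -0.989, 0.0], [-0.001, -0.0, -1.0]]
force: [0.0, 0.9, 0.2]
finger_gap: 0.0136
finger_force: 59.6
```

```bash
python3 look.py w9 pin_tip=.132 stand_hole=.07
python3 - <<'E'
from h import *
for f in("w3","w9"):
    im=cv2.imread(f"pics/{f}.png",0)[:, 312:322].mean(1);print(f,[int(v) for v in im[180:345:4]])
a=cv2.imread('pics/w3.png')[150:240,270:370];b=cv2.imread('pics/w9.png')[150:240,270:370]
d=cv2.imread('pics/sc8.png')[150:260,195:295]
im=ctrl.capture("scene")[:,:,::-1];cv2.imwrite('pics/sc9.png',im);d=im[150:260,195:295]
r=lambda x:cv2.resize(x,(265,400),interpolation=2) 
cv2.imwrite('pics/w9c.png',np.hstack([cv2.resize(a,(265,238),interpolation=2),cv2.resize(b,(265,238),interpolation=2),cv2.resize(d,(265,238),interpolation=2)]))
E
```

```text
[ 0.5948 -0.1929  0.2093] [[0.9888265251802868, -0.14906907250067233, -0.0007174424497740473], [-0.14906882215575817, -0.9888267459229001, 0.00039090743557320735], [-0.0007676984918514816, -0.00027959134023259285, -0.9999996662337982]] 33.2
cam in tool [ 0.0738  0.0002 -0.1434]
[[ 0.0011  1.      0.0003]
 [-0.9591  0.0012 -0.2829]
 [-0.2829 -0.      0.9591]]
pin_tip [317.6 212.8] 0.66 [ 0.5938 -0.1917  0.132 ]
stand_hole [322.  187.7] 0.84 [ 0.5964 -0.1958  0.07  ]
w3 [159, 95, 76, 134, 192, 219, 220, 221, 119, 108, 90, 85, 83, 85, 82, 79, 98, 104, 15, 12, 12, 13, 13, 13, 13, 14, 13, 13, 14, 12, 14, 13, 13, 14, 14, 19, 47, 83, 105, 104, 103, 102]
w9 [149, 91, 77, 160, 201, 219, 219, 221, 183, 112, 85, 86, 86, 84, 84, 79, 102, 105, 13, 12, 13, 12, 12, 12, 12, 12, 12, 13, 12, 13, 12, 12, 13, 12, 18, 27, 73, 106, 105, 103, 102, 102]
```

View pics/w9c.png

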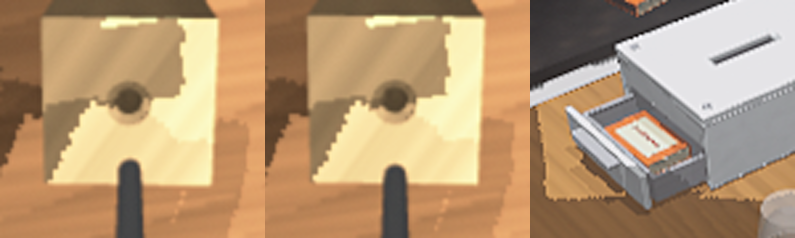

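Last view: the drawer stands open with matches showing, and the tip lies in line with the hole as it did at extraction, about 0.8 mm short in x. I lower it.

Call:
arm_command(
  plan=[
    [[0.0008,0,0.02],0,-1],
    [[0.0008,0,0.04],0,-1],
    [[0.0008,0,0.052],0,-1],
    [[0.0008,0,0.06],0,-1],
    [[0.0008,0,0.066],0,-1],
    [[0.0008,0,0.07],0,-1],
    [[0.0008,0,0.07],0,-1],
  ],
)

```text
clock: 34.1
tool_pos: [0.596, -0.1929, 0.1394]
ee_rot: [[0.989, -0.148, 0.0], [-0.148, -0.989, -0.0], [0.0, 0.0, -1.0]]
force: [-0.9, 0.6, -0.4]
finger_gap: 0.0132
finger_force: 59.6
```

Call:
arm_command(
  plan=[
    [[0,0,0.004],0,-1],
    [[0,0,0.008],0,-1],
    [[0,0,0.012],0,-1],
    [[0,0,0.014],0,-1],
    [[0,0,0.014],0,-1],
  ],
)

```text
clock: 34.6
tool_pos: [0.596, -0.1929, 0.1252]
ee_rot: [[0.989, -0.148, -0.0], [-0.148, -0.989, -0.0], [0.0, 0.0, -1.0]]
force: [1.4, 0.2, -1.0]
finger_gap: 0.0134
finger_force: 59.6
```

In the hole freely; continuing.

Call:
arm_command(
  plan=[
    [[0,0,0.006],0,-1],
    [[0,0,0.013],0,-1],
    [[0,0,0.02],0,-1],
    [[0,0,0.026],0,-1],
    [[0,0,0.031],0,-1],
    [[0,0,0.033],0,-1],
    [[0,0,0.033],0,-1],
  ],
)

```text
clock: 35.3
tool_pos: [0.5964, -0.193, 0.092]
ee_rot: [[0.989, -0.148, 0.001], [-0.148, -0.989, -0.0], [0.001, 0.0, -1.0]]
force: [6.8, -1.3, -2.6]
finger_gap: 0.0135
finger_force: 59.4
```

Call:
arm_command(
  plan=[
    [[0,0,0.002],0,-1],
    [[0,0,0.004],0,-1],
    [[0,0,0.004],0,-1],
    [[0,0,0.004],0,-1],
  ],
)

```text
clock: 35.7
tool_pos: [0.5965, -0.193, 0.0883]
ee_rot: [[0.989, -0.148, 0.001], [-0.148, -0.989, -0.0], [0.001, 0.0, -1.0]]
force: [6.8, -0.9, -1.3]
finger_gap: 0.0131
finger_force: 59.5
```

Call:
arm_command(
  plan=[
    [[0.001,0,0],0,-1],
    [[0.0015,0,0.001],0,-1],
    [[0.0015,0,0.002],0,-1],
    [[0.0015,0,0.002],0,-1],
  ],
)

```text
clock: 36.1
tool_pos: [0.597, -0.193, 0.0861]
ee_rot: [[0.989, -0.148, -0.001], [-0.148, -0.989, 0.0], [-0.001, -0.0, -1.0]]
force: [0.1, 0.0, 0.0]
finger_gap: 0.0135
finger_force: 59.5
```

Call:
arm_command(
  plan=[
    [[0,0,0.001],0,-1],
    [[0,0,0.0015],0,-1],
    [[0,0,0.0015],0,-1],
  ],
)

```text
clock: 36.4
tool_pos: [0.5971, -0.193, 0.0856]
ee_rot: [[0.989, -0.148, -0.0], [-0.148, -0.989, 0.0], [-0.0, 0.0, -1.0]]
force: [-2.8, 0.9, 6.3]
finger_gap: 0.0132
finger_force: 63.1
```

The collar is seated. I release and retreat.

Call:
arm_command(
  plan=[
    [[0,0,-0.0005],0,-0.4],
    [[0,0,-0.0005],0,0],
    [[0,0,-0.0005],0,0.5],
    [[0,0,-0.0005],0,1],
    [[0,0,-0.0005],0,1],
    [[0,0,-0.0005],0,1],
    [[0,0,-0.03],0,1],
    [[0,0,-0.07],0,1],
    [[0,0,-0.115],0,1],
    [[0,0,-0.115],0,1],
    [[0,0,-0.115],0,1],
  ],
)

```text
clock: 37.5
tool_pos: [0.5975, -0.1931, 0.2008]
ee_rot: [[0.989, -0.148, 0.002], [-0.148, -0.989, -0.001], [0.002, 0.001, -1.0]]
force: [-0.5, 0.1, -0.9]
finger_gap: 0.0853
finger_force: 0.0
```

```bash
python3 look.py w10 pin_grip=.098 stand_hole=.07
python3 - <<'E'
from h import *
o=ctrl.get_obs();print(o["force"],o["finger_gap"])
for f in("w2","w10"):
    g=cv2.imread(f"pics/{f}.png",0);m=(g[150:250,300:335]<30);i=np.argwhere(m);print(f,i.min(0)+[150,300],i.max(0)+[150,300],m.sum())
for c in("scene",):
    ctrl.capture(c)
    for n in("salt","tin","spice","bulb","glass","sardines","pin_grip","drawer"):
        l=ctrl.landmark_of(n,c) if n!="drawer" else []
        if l:print(n,np.round(l[0]["xy"],1))
E
```

```text
[ 0.5975 -0.1931  0.2008] [[0.9889999451672612, -0.14790634034722952, 0.00168016196955033], [-0.14790513361957625, -0.9890012113822455, -0.0008217867278993945], [0.0017832296906731672, 0.0005642424482228334, -0.9999982508596353]] 37.5
cam in tool [ 0.0736  0.001  -0.1419]
[[ 0.      1.      0.001 ]
 [-0.9585  0.0003 -0.2852]
 [-0.2852 -0.0009  0.9585]]
pin_grip [319.4 207.2] 0.65 [ 0.5921 -0.1936  0.098 ]
stand_hole [319.7 192.4] 0.82 [ 0.5967 -0.1945  0.07  ]
[1.28641371 0.3086235  0.74702311] 0.08535824990094233
w2 [190 305] [223 322] 344
w10 [191 310] [224 327] 359
salt [406.3 219.2]
tin [371.3 182.2]
spice [431.7 244.5]
bulb [347.8 241.3]
sardines [248.  301.6]
pin_grip [377.9 275. ]
```

The pin has the same outline as at the start (now rows 191–224), so it is home. The bystanders that were detected have not moved, so I hand in.

```bash
python3 -c "
from workcell import ctrl
print(ctrl.sign_off())"
```

```text
the job is handed in; nothing more can be done
None
```

The drawer sprung open, the pin is back upright in its stand, and the job was handed in at about 37.5 s; case forces I read stayed under about 7 N, and the bystanders checked hadn't moved (the shot glass wasn't detected in the last check).

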